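# Sort colour-capped sample vials into their matching holders

## Robot

A 6-joint arm with a two-finger parallel gripper is mounted at the origin on a cart in front of the work surface, level with it; the furniture and walls round the work are solid. World frame = base frame: x ahead of the robot, y to its left, z up, the work surface at z = 0. Lengths are in mm, angles in rad, forces in N, time in s.
With the tool pointing down it reaches from about 350 to 975 mm from the base axis. Payload 7.1 kg.
Tool frame: the origin (TCP) lies at the very end of the fingers, on their centre line; the grasp point (between the pads) lies 19 mm behind it; z points along the fingers, y is the direction in which the jaws open and shut (so a half turn about z gives the same grasp; the last joint's range is limited). The gripper opens to 88 mm and grips with 3 to 60 N. Pads are 20 mm wide; open, the fingers measure 115 mm over their backs; the gripper's body (75 mm by 178 mm) begins 61 mm behind the grasp point.
Start: joints at [1.328, 0.423, 1.63, -0, 1.089, -0.019], TCP at [138.679, 609.404, 222.675] pointing down, gripper open.
Joint ranges: [-3, 3], [-0.9, 2.11], [0.09, 2.58], [-1.31, 4.45], [0.11, 2.69], [-2.54, 2.54]. Speed limits (rad/s): [2.39, 2.39, 3.01, 3.14, 3.14, 3.14].

## Interface

Orientations are given as a rotation vector (axis times angle).
In Python, from workcell import * gives the robot as it stands.
- The arm moves only by the tool play_rows, never from a script. Its argument "plan" is text: rows parted by semicolons, each of 7 numbers parted by spaces: the finger opening in cm, from 0 to 8.78, then the shift along the tool's x, y, z in cm, then the turn, a rotation vector about the tool's x, y, z in degrees. A call has 1 to 20 rows; each row shifts and turns the commanded pose from where the row before left it, along the tool's axes as they then stand; what a row does not reach is not made up. A row lasts 1/8 s, in which the tool goes at most 62.5 mm and 10.7 degrees, less where a joint would pass 70% of its speed; a pose out of reach is approached as far as the arm can. A call is refused whole if a number of a shift passes 6.25 or a number of a turn 10.7, either way. A call with a gripper value outside its range is refused whole. The fingers move at their own pace and stop on an object; the grip force is fixed at half the most. Time passes only in rows, so rows that do not move let the fingers close. It gives the time, the measured TCP pose, the force and the opening at its end, in the units of the state.
- get_obs(): the state, without advancing time (a new reading comes with each control period).
- get_image(name): name is "side" or "top" or "wrist"; returns a dict with "pixels" (480x640x3 uint8, red, green, blue), "range_z" (480x640 float32, mm along the optical axis (not along the pixel's ray), 0 where there is no reading), "fx", "fy", "cx", "cy" (pixels), "eye" and "attitude" of the camera in the world. Camera axes: x right, y down, z forward; pixel columns grow to the right and rows downward; lengths in mm; the calibration is good to about 2 mm. A picture is of the moment at which its call begins.
- close_job(): hands the job in, once; it reports no verdict.
The state is a dict: "t": time; "qpos": joint angles; "qvel": joint speeds; "joint_torque": joint torques, N m; "ee_pos": TCP position; "orientation": TCP orientation; "ft_force": force on the tool from outside, world axes, zero at the start; "moment": the same for the moment, N m; "width": finger opening in mm.
Only numpy, scipy, OpenCV 4.12 (cv2) and the standard library are available. Lean on these libraries where they do the work, as an engineer would, in place of code of your own. Each camera call takes 0.05 s, during which the arm holds its last target. There are 200 camera calls.

## Task

Get the sampling set ready beside the bath: stand each vial that has a red, yellow, green or blue cap in the holder of its own colour, upright and fully down on the holder's floor. The yellow-capped vial has been left in the wrong holder, so free that one in time; leave the white-capped blank vial standing where it is.

Things in the scene. Friction and masses are not known exactly. Their poses are not given: they have to be found in the camera images.
- vial_red: cylindrical glass sample vial with a paper band and a red screw cap; body 28 mm across up to 43 mm, cap 26 mm across (gripping diameter 27 mm), 61 mm high over all, 35 g. Origin: centre of its underside; z runs up through the cap. Stands upright at the start, on the bench
- vial_yellow: cylindrical glass sample vial with a paper band and a yellow screw cap; body 28 mm across up to 43 mm, cap 26 mm across (gripping diameter 27 mm), 61 mm high over all, 35 g. Origin: centre of its underside; z runs up through the cap. Stands upright at the start, in a holder of another colour (which one varies); it must be taken out before that holder's own vial can go in
- vial_green: cylindrical glass sample vial with a paper band and a green screw cap; body 28 mm across up to 43 mm, cap 26 mm across (gripping diameter 27 mm), 61 mm high over all, 35 g. Origin: centre of its underside; z runs up through the cap. Stands upright at the start, on the bench
- vial_blue: cylindrical glass sample vial with a paper band and a blue screw cap; body 28 mm across up to 43 mm, cap 26 mm across (gripping diameter 27 mm), 61 mm high over all, 35 g. Origin: centre of its underside; z runs up through the cap. Stands upright at the start, on the bench
- vial_white: cylindrical glass sample vial with a paper band and a white screw cap; body 28 mm across up to 43 mm, cap 26 mm across (gripping diameter 27 mm), 61 mm high over all, 35 g. Origin: centre of its underside; z runs up through the cap. Stands upright at the start, on the bench. It is not to be moved
- nest_red: fixed round red plastic vial holder on a thin black rubber foot: an open cup 53 mm across and 14 mm high, 45 mm clear inside, with a flat floor 4 mm above the bench. Origin: centre of its underside on the bench (z = 0); z up. Belongs to the vial with the red cap
- nest_yellow: fixed round yellow plastic vial holder on a thin black rubber foot: an open cup 53 mm across and 14 mm high, 45 mm clear inside, with a flat floor 4 mm above the bench. Origin: centre of its underside on the bench (z = 0); z up. Belongs to the vial with the yellow cap
- nest_green: fixed round green plastic vial holder on a thin black rubber foot: an open cup 53 mm across and 14 mm high, 45 mm clear inside, with a flat floor 4 mm above the bench. Origin: centre of its underside on the bench (z = 0); z up. Belongs to the vial with the green cap
- nest_blue: fixed round blue plastic vial holder on a thin black rubber foot: an open cup 53 mm across and 14 mm high, 45 mm clear inside, with a flat floor 4 mm above the bench. Origin: centre of its underside on the bench (z = 0); z up. Belongs to the vial with the blue cap
- bath_corner (a point): point on the bench straight below the front left corner of the hood of the large blue water bath, an obstacle that never moves: go round or above it. From this point its clear front and hood run 0.62 m to the right (-y) and far back (+x); the front bulges up to 35 mm towards the robot in the middle. The hood there is 310 mm above the bench, rising to 410 mm 0.1 m further right, with taller probes on top; a blue foot 50 mm high reaches 55 mm further left than this point

How it is judged (in metres and radians):
At the end, for the whole second after the job is handed in: Red, yellow, green and blue vials each stand in their own colour's holder: within 12 mm of its centre, underside less than 7 mm above the bench, within 0.1 rad of upright, at rest, released; the white vial stands upright (0.1 rad) within 20 mm of where it began (horizontal distance between vial_red and nest_red below 0.012 m and z of vial_red in the frame of nest_red below 0.007 m and angle between each of vial_red, vial_yellow, vial_green, vial_blue, vial_white's own z axis and vertical below 0.1 rad and linear speed of each of vial_red, vial_yellow, vial_green, vial_blue below 0.02 m/s and horizontal distance between vial_yellow and nest_yellow below 0.012 m and z of vial_yellow in the frame of nest_yellow below 0.007 m and horizontal distance between vial_green and nest_green below 0.012 m and z of vial_green in the frame of nest_green below 0.007 m and horizontal distance between vial_blue and nest_blue below 0.012 m and z of vial_blue in the frame of nest_blue below 0.007 m and distance of vial_white from where it was at the start of the episode below 0.02 m); the robot touches nothing.
It fails at once if the white-capped vial is moved more than 20 mm or tipped (distance of vial_white from where it was at the start of the episode above 0.02 m or angle between vial_white's own z axis and vertical above 0.5 rad).
It also fails if it takes over 96 s, if anything falls off the work surface, if the arm or the gripper's body presses on something with over 40 N, if the wrist force passes 120 N, or if a joint passes its speed limit or range.

## Working session

There is one attempt and no reset: what is moved stays moved. The work goes in short steps, Python scripts to look and compute and a tool call to move; the robot and the scene stay as the last step left them, time stands still between calls to the robot, and variables do not carry over. Pictures are saved under pics/ and viewed, about 12 in all and at most 16, crops included, and the job is handed in when it is done.

Besides the shell and the picture viewer there is one more tool, called after "Call:" as name(argument=value, ...), one argument or row to a line, values as JSON. play_rows: Moves the arm, as the interface text tells. Its arguments: {"type":"object","properties":{"plan":{"type":"string"}},"required":["plan"]}

```bash
mkdir -p pics; ls
python3 - <<'E'
from workcell import *
import cv2
o=get_obs(); print({k:o[k] for k in('t','ee_pos','orientation','width','ft_force')})
for n in('top','side'):
    im=get_image(n); print(n,im['eye'],im['attitude'],im['fx'],im['cx'],im['cy'])
    cv2.imwrite(f'pics/{n}0.png',im['pixels'][:,:,::-1])
E
```

```text
pics
{'t': 0.0, 'ee_pos': array([138.53851707, 608.86990532, 221.90871177]), 'orientation': array([-3.50796016e-01, -3.12174673e+00,  2.38823355e-03]), 'width': 87.67508450154463, 'ft_force': array([-0.00756192,  0.43795234, -0.72324342])}
top [359.81462618 329.6079804  898.29499545] [-2.15994916  2.19131984 -0.12448474] 480.8224368852144 326.3890347718513 238.28259700334263
side [ 66.31242478 135.2398363  791.3221802 ] [-2.27589439  1.3781514  -0.35979044] 495.36311003546496 329.5321082255948 241.0744139062554
```

View pics/top0.png

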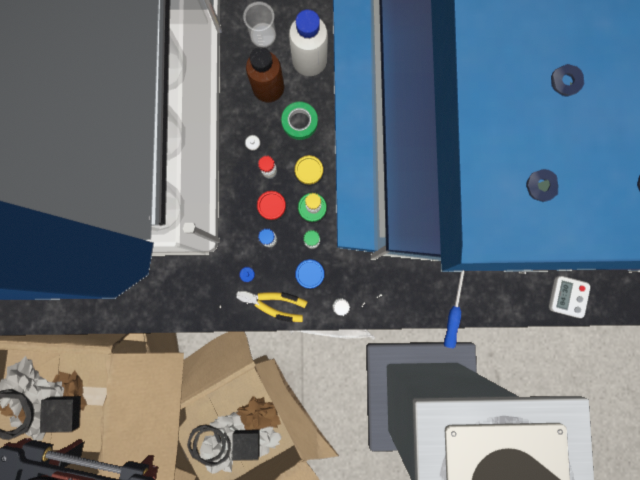

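View pics/side0.png

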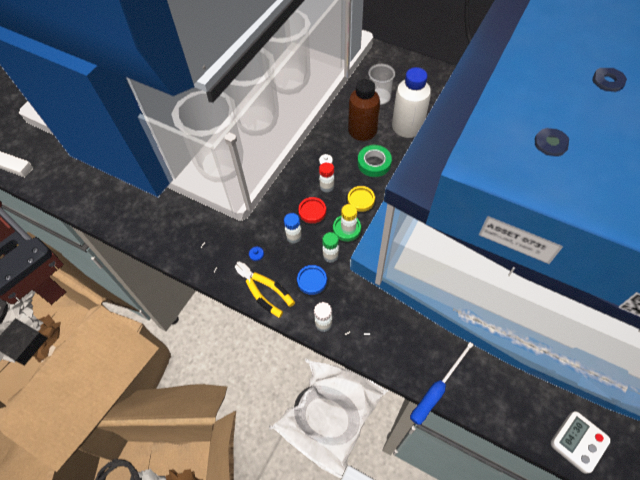

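Top view: the image's up direction is +x and left is +y. Nests: red (271,205), yellow (309,170), green (312,207) with the yellow vial in it, blue (310,274). Vials: red (267,165), blue (267,238), green (312,239). There are white caps at (253,143) and (341,307). I'll measure these next.

```bash
cat > h.py <<'E'
from workcell import *
import numpy as np, cv2
from scipy.spatial.transform import Rotation as R
HUE={'red':[(0,6),(174,180)],'yellow':[(22,32)],'green':[(60,85)],'blue':[(100,120)]}
def cloud(im):
    v,u=np.mgrid[0:480,0:640]; z=im['range_z']
    p=np.stack([(u-im['cx'])/im['fx']*z,(v-im['cy'])/im['fy']*z,z],-1)
    return p@R.from_rotvec(im['attitude']).as_matrix().T+im['eye']
def ray(im,u,v,h):
    d=R.from_rotvec(im['attitude']).as_matrix()@[(u-im['cx'])/im['fx'],(v-im['cy'])/im['fy'],1]
    return im['eye']+d*(h-im['eye'][2])/d[2]
def mask(im,c):
    hsv=cv2.cvtColor(im['pixels'],cv2.COLOR_RGB2HSV)
    if c=='white': return cv2.inRange(hsv,(0,0,150),(180,60,255))
    m=sum(cv2.inRange(hsv,(a,120,60),(b,255,255)) for a,b in HUE[c]); return m
def blobs(im,c,lo=20,hi=4000,zr=(-5,90),box=None):
    P=cloud(im); m=mask(im,c)
    m[(P[...,2]<zr[0])|(P[...,2]>zr[1])]=0
    n,l,s,ce=cv2.connectedComponentsWithStats(m)
    for i in range(1,n):
        if lo<=s[i,4]<=hi:
            q=P[l==i]; zt=np.percentile(q[:,2],90)
            t=q[abs(q[:,2]-zt)<5]
            yield ce[i].round(1),s[i,4],zt.round(1),((t[:,:2].max(0)+t[:,:2].min(0))/2).round(1),t[:,:2].mean(0).round(1),np.ptp(t[:,:2],axis=0).round(0)
E
python3 - <<'E'
from h import *
for n in('top','side'):
    im=get_image(n)
    for c in('red','yellow','green','blue','white'):
        for b in blobs(im,c):
            if 350<b[3][0]<900 and 200<b[3][1]<650: print(n,c,*b)
    if n=='top':
        P=cloud(im).reshape(-1,3); print('height map max, rows x 250..900, cols y 560..200 step 20')
        for x in range(880,240,-40):
            print(x,[int(max([-1,*P[(abs(P[:,0]-x)<20)&(abs(P[:,1]-y)<10),2]])) for y in range(600,180,-20)])
E
```

```text
top red [265.7 163.3] 211 63.3 [580.  423.2] [579.5 423. ] [28. 25.]
top red [270.9 204.8] 683 14.7 [514.3 419.6] [513.  418.8] [52. 52.]
top yellow [308.4 169.4] 678 15.1 [579.8 348.9] [578.8 348.6] [52. 51.]
top yellow [312.8 200.6] 183 67.5 [510.5 340.5] [510.7 340.9] [25. 25.]
top green [299.3 121. ] 649 21.5 [674.9 364.6] [674.6 364.5] [68. 66.]
top green [311.  210.6] 353 15.7 [508.3 344.1] [502.4 344.3] [49. 50.]
top green [311.1 237.3] 171 63.3 [446.4 344.9] [446.4 344.5] [23. 25.]
top blue [265.7 235.8] 199 63.2 [450.3 423.6] [449.6 423.3] [25. 25.]
top blue [309.4 273.5] 700 14.8 [384.2 349.2] [384.6 349. ] [51. 50.]
top blue [246.5 274. ] 195 13.8 [385.  464.3] [386.  464.5] [20. 22.]
top white [215.3   5.1] 42 39.3 [890.2 520.4] [892.  520.5] [28.  7.]
top white [174.5  22.4] 233 81.3 [853.8 584. ] [854. 584.] [ 4. 16.]
top white [209.6 125.9] 2715 81.0 [660.  522.1] [655.  527.6] [400.  13.]
top white [262.4  34.1] 415 63.6 [831.8 431.3] [828.1 429.8] [16. 37.]
top white [307.5  56.7] 150 88.7 [772.6 347.4] [769.9 347.1] [13. 49.]
top white [173.4  94.7] 278 80.7 [722.3 
[... 2945 characters left out ...]
 115. ] 608 85.2 [777.3 341. ] [772.4 336.1] [28. 62.]
side white [374.9 155.9] 110 19.5 [674.1 363.9] [680.1 366.3] [44. 42.]
side white [325.3 158.6] 99 14.4 [634.3 453.1] [633.3 452.3] [10.  8.]
side white [211.6 197.1] 1358 83.8 [434.7 581.3] [424.3 572.1] [ 32. 148.]
side white [325.9 181.5] 140 42.5 [573.7 418.7] [570.5 415.8] [19. 23.]
side white [347.7 224.4] 150 46.7 [504.6 336.4] [500.3 334.7] [18. 21.]
side white [292.3 232.9] 140 42.9 [443.2 419.6] [440.4 416.1] [18. 23.]
side white [329.7 252.5] 137 43.0 [439.5 339.9] [435.8 337.7] [17. 22.]
side white [377.8 278.5] 37 89.0 [406.6 235.7] [406.7 235.6] [1. 6.]
side white [392.1 278.5] 21 89.3 [412.1 213.2] [411.8 212.8] [ 3. 22.]
```

Call:
play_rows(
  plan="5 0 0 0 0 0 9.6; 5 0 0 0 0 0 9.6; 5 0 0 0 0 0 9.6; 5 0 0 0 0 0 9.6; 5 0 0 0 0 0 9.6; 5 0 0 0 0 0 9.6; 5 0 0 0 0 0 9.6; 5 0 0 0 0 0 9.6; 5 -4.2 2.2 0 0 0 0; 5 -4.2 2.2 0 0 0 0; 5 -4.2 2.2 0 0 0 0; 5 -4.2 2.2 0 0 0 0; 5 -4.2 2.2 0 0 0 0; 5 0 0 0 0 0 0",
)

```text
t: 1.95
ee_pos: [250.7, 397.7, 222.6]
orientation: [2.217, 2.225, -0.001]
ft_force: [0.2, 0.7, 0.7]
width: 50.0
```

Call:
play_rows(
  plan="5 -0.96 4.33 1.0 0 0 0; 5 -0.96 4.33 1.0 0 0 0; 5 -0.96 4.33 1.0 0 0 0; 5 -0.96 4.33 1.0 0 0 0; 5 -0.96 4.33 1.0 0 0 0; 5 -0.96 4.33 1.0 0 0 0; 5 0 0 0 0 0 0; 5 0 0 0 0 0 0",
)

```text
t: 2.95
ee_pos: [509.4, 344.8, 162.3]
orientation: [-2.214, -2.228, 0.001]
ft_force: [0.4, 0.6, -0.2]
width: 50.0
```

Run:
```python
from h import *
o=get_obs(); print(o['t'],o['ee_pos'],o['qpos'].round(3),o['ft_force'])
a=get_image('wrist'); b=get_image('side'); print(a['eye'],a['attitude'])
cv2.imwrite('pics/w1.png',a['pixels'][:,:,::-1]); cv2.imwrite('pics/s1.png',b['pixels'][:,:,::-1])
for c in('red','yellow','green','blue'):
    for x in blobs(a,c,lo=100,hi=40000): print(c,*x)
```

```text
2.95 [509.40413083 344.82419005 162.26289419] [0.576 0.481 1.695 0.    0.967 0.569] [ 0.42384201  0.62019028 -0.15596356]
[506.63503754 423.42692636 323.86709408] [2.85118417e+00 8.99802604e-03 1.35841183e-04]
red [321.1 138.3] 2928 13.6 [511.3 419.4] [511.1 420.1] [53. 52.]
red [409.3 134.9] 1141 61.3 [577.6 423. ] [577.  423.3] [28. 28.]
yellow [116.2 150.8] 1489 12.7 [322.5 402.8] [326.1 407.1] [54. 94.]
yellow [393.1 218.7] 651 13.9 [577.6 349.1] [580.7 348.7] [52. 52.]
yellow [318.6 234.8] 232 64.5 [508.1 340.5] [510.8 345.5] [27. 28.]
green [495.9 199.6] 2380 19.1 [672.8 365. ] [671.9 366.3] [68. 68.]
green [240.5 237.4] 289 61.2 [443.  344.5] [445.1 341.6] [26. 26.]
blue [174.9  83.2] 887 14.5 [383.3 466.6] [383.9 465. ] [ 9. 12.]
blue [241.2 134.2] 324 61.1 [447.3 423.2] [451.8 422.7] [28. 27.]
blue [185.9 213.8] 2531 13.6 [383.  349.7] [383.7 350.2] [52. 51.]
blue [236.2 284.9] 475 54.3 [435.7 285.9] [434.3 289.9] [16. 26.]
blue [528.4 299.8] 12172 54.5 [686.5 264. ] [693.4 277.7] [229.  70.]
blue [316.6 318.6] 6864 54.5 [508.4 263.6] [507.9 263. ] [108.  71.]
```

View pics/w1.png

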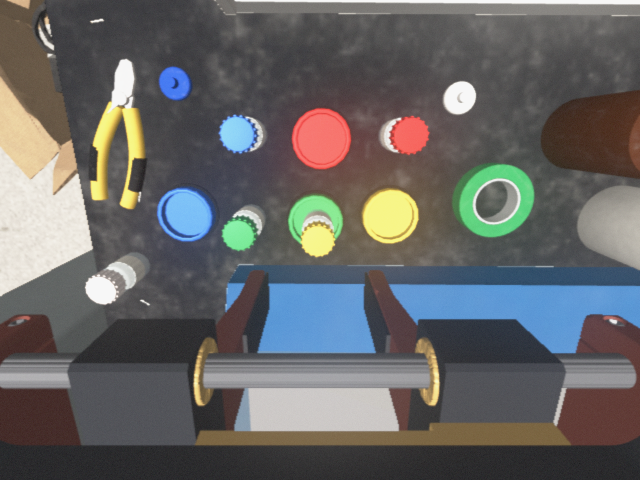

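View pics/s1.png

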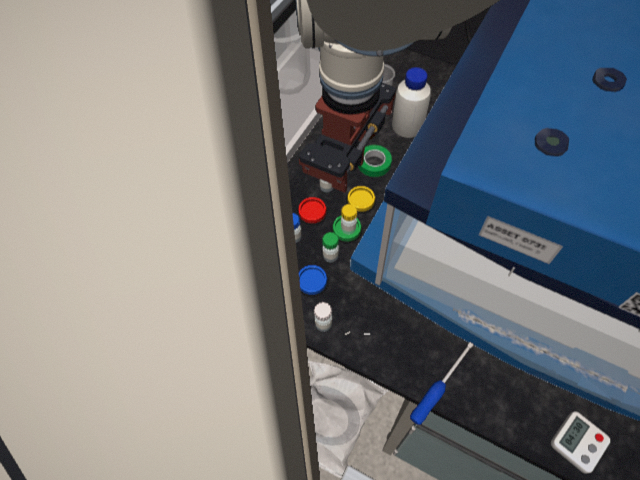

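Gripper's long side lies along the jaws (world x), so it clears both machines. The yellow cap is at (318,235) in the wrist view, with no obstacles beside it. Descending.

Call:
play_rows(
  plan="5 -0.48 0 0 0 0 0; 5 0 0 2.5 0 0 0; 5 0 0 2.5 0 0 0; 5 0 0 2.5 0 0 0; 5 0 0 2.0 0 0 0; 5 0 0 1.5 0 0 0; 5 0 0 1.0 0 0 0; 5 0 0 0.5 0 0 0; 5 0 0 0 0 0 0; 0 0 0 0 0 0 0; 0 0 0 0 0 0 0; 0 0 0 0 0 0 0; 0 0 0 0 0 0 0; 0 0 0 0 0 0 0",
)

```text
t: 4.8
ee_pos: [510.5, 339.6, 38.1]
orientation: [2.214, 2.229, 0.001]
ft_force: [-0.6, -0.3, 4.2]
width: 27.4
```

Call:
play_rows(
  plan="0 0 0 1.0 0 0 0; 0 0 0 -1.0 0 0 0",
)

```text
t: 5.05
ee_pos: [509.7, 339.3, 37.7]
orientation: [-2.214, -2.229, 0.001]
ft_force: [-0.4, -0.3, -1.2]
width: 27.6
```

A slip on my part: the first row of that call pressed down instead of lifting. The force stayed low. I'll lift now and check how the vial sits in the grip.

Call:
play_rows(
  plan="0 0 0 -1.5 0 0 0; 0 0 0 -2.0 0 0 0; 0 0 0 -2.5 0 0 0; 0 0 0 0 0 0 0; 0 0 0 0 0 0 0",
)

```text
t: 5.68
ee_pos: [510.1, 339.3, 97.6]
orientation: [-2.214, -2.229, 0.0]
ft_force: [0.1, -0.0, -1.4]
width: 27.5
```

Run:
```python
from h import *
o=get_obs(); print(o['t'],o['ee_pos'],o['width'],o['ft_force'])
a=get_image('wrist'); b=get_image('side')
w=cv2.resize(a['pixels'][120:360,200:440],(480,480)); s=cv2.resize(b['pixels'][150:290,280:420],(480,480))
cv2.imwrite('pics/c2.png',np.hstack([w,s])[:,:,::-1])
for n,im in(('w',a),('s',b)):
    for x in blobs(im,'yellow',lo=20,hi=40000,zr=(-5,140)): print(n,*x)
    for x in blobs(im,'green',lo=20,hi=40000): print(n,'g',*x)
```

```text
5.675 [510.07804388 339.26230955  97.55929786] 27.514135183214712 [ 0.07892964 -0.03831994 -1.36610862]
w [ 63.2 144.7] 2572 12.7 [322.2 402.1] [326.9 408.2] [54. 95.]
w [ 95.2 133. ] 41 8.1 [349.  417.3] [348.9 417.7] [ 2. 12.]
w [ 50.6 178.7] 23 8.5 [310.  385.2] [309.8 384.8] [3. 8.]
w [ 51.4 196.4] 20 9.1 [307.9 370.9] [307.8 371.6] [3. 6.]
w [408.  228.8] 1321 13.8 [577.7 348.8] [578.7 350.3] [52. 52.]
w [316.4 300.6] 1046 131.4 [507.8 343.9] [508.3 347.5] [27. 20.]
w g [540.4 207.7] 3841 19.0 [672.5 364.9] [671.4 366.6] [68. 68.]
w g [290.6 234.3] 440 13.8 [488.9 345.2] [486.1 345.2] [16. 43.]
w g [309.8 236.4] 37 4.2 [502.8 340. ] [502.7 340. ] [8. 9.]
w g [215.4 258.2] 911 61.2 [443.4 344.1] [444.3 342.3] [27. 27.]
s [365.8 199.5] 320 13.5 [578.8 336.8] [579.2 332.4] [53. 32.]
s g [381.5 165.1] 265 19.8 [673.4 344.5] [672.8 342.5] [66. 30.]
s g [342.1 230.5] 791 60.5 [444.8 342.6] [443.5 341.9] [27. 26.]
```

View pics/c2.png

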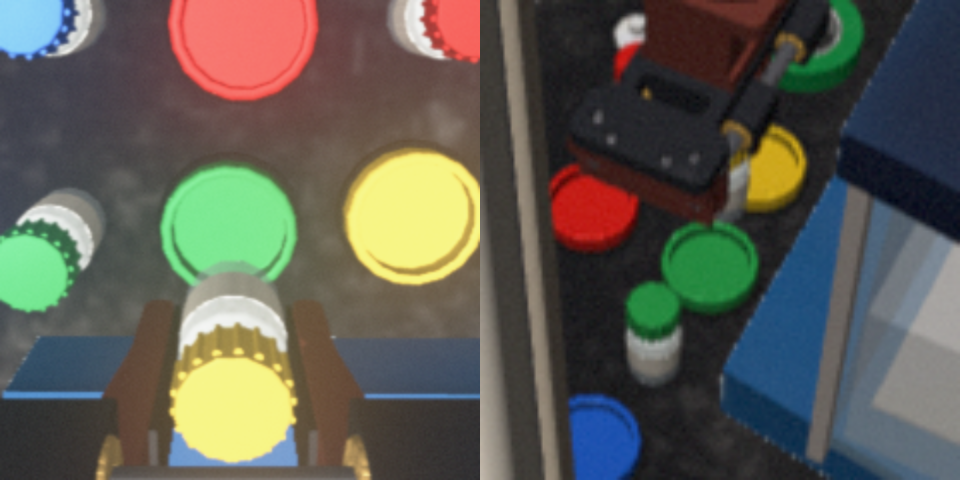

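The vial sits about 6 mm higher in the grip than planned (top 131.4 with TCP at 97.6), so it will be on the floor with TCP near 31. The yellow nest is at (578.5,349).

Call:
play_rows(
  plan="0 0.45 3.42 0 0 0 0; 0 0.45 3.42 0 0 0 0; 0 0 0 0 0 0 0; 0 0 0 2.5 0 0 0; 0 0 0 2.0 0 0 0; 0 0 0 1.0 0 0 0; 0 0 0 0.4 0 0 0; 0 0 0 0 0 0 0; 0 0 0 0 0 0 0",
)

```text
t: 6.9
ee_pos: [579.1, 349.2, 39.4]
orientation: [2.214, 2.229, 0.002]
ft_force: [0.4, -0.3, 0.3]
width: 27.3
```

Call:
play_rows(
  plan="0 0 0 0.3 0 0 0; 0 0 0 0.3 0 0 0; 0 0 0 0.2 0 0 0; 0 0 0 0 0 0 0",
)

```text
t: 7.4
ee_pos: [578.4, 348.8, 30.4]
orientation: [-2.214, -2.229, 0.001]
ft_force: [-0.2, 0.4, -1.0]
width: 27.4
```

Call:
play_rows(
  plan="0 0 0 0.2 0 0 0; 0 0 0 0 0 0 0",
)

```text
t: 7.65
ee_pos: [578.7, 349.0, 30.1]
orientation: [-2.214, -2.229, -0.0]
ft_force: [-3.1, -1.5, 10.7]
width: 27.4
```

Call:
play_rows(
  plan="5 0 0 0 0 0 0; 5 0 0 0 0 0 0; 5 0 0 0 0 0 0; 5 0 0 -1.5 0 0 0; 5 0 0 -3.5 0 0 0; 5 0 0 -4 0 0 0; 5 -0.2 -4.5 0 0 0 0; 5 -0.2 -4.5 0 0 0 0; 5 -0.2 -4.4 0 0 0 0; 5 0 0 0 0 0 0; 5 0 0 0 0 0 0",
)

```text
t: 9.02
ee_pos: [445.8, 342.7, 119.7]
orientation: [2.213, 2.229, 0.004]
ft_force: [0.2, 0.2, -0.3]
width: 50.2
```

Run:
```python
from h import *
o=get_obs(); print(o['t'],o['ee_pos'],o['width'],o['ft_force'])
a=get_image('wrist')
cv2.imwrite('pics/w3.png',a['pixels'][:,:,::-1])
for n in('wrist','side'):
  im=a if n=='wrist' else get_image(n)
  for c in('yellow','green','blue','red'):
    for x in blobs(im,c,lo=60,hi=9000,zr=(6,80)): print(n,c,*x)
```

```text
9.025 [445.7612772  342.72482583 119.7376249 ] 50.225969499700696 [ 0.16207045  0.21264293 -0.34775335]
wrist yellow [151.1 148.5] 933 12.7 [315.3 406.4] [314.7 409.2] [38. 86.]
wrist yellow [184.  151.9] 809 12.9 [336.5 399.6] [340.1 406.8] [24. 89.]
wrist yellow [485.  229.5] 1363 63.9 [576. 349.] [573.4 351.4] [28. 28.]
wrist green [600.  207.6] 2935 19.0 [672.1 364.9] [670.1 366.2] [67. 67.]
wrist green [381.1 238.7] 582 14.2 [505.6 342.4] [498.2 338. ] [51. 49.]
wrist green [315.5 248.8] 1097 61.3 [443.3 344.2] [443.1 344.9] [27. 27.]
wrist blue [235.7  72.5] 904 15.1 [383.3 464.9] [383.5 464.7] [8. 9.]
wrist blue [322.5 130.9] 1417 61.4 [447.1 423.3] [446.9 423.3] [27. 27.]
wrist blue [242.4 223.3] 1119 14.1 [382.7 349.2] [383.  350.5] [52. 52.]
wrist blue [331.2 319.2] 5050 54.4 [457.7 277.6] [455.8 277.9] [65. 43.]
wrist blue [542.  312.9] 5958 54.4 [600.8 277.9] [609.9 287.3] [184.  42.]
wrist red [404.8 135.9] 1307 14.2 [510.7 419.4] [510.3 420.2] [52. 51.]
wrist red [523.8 132.5] 1888 61.2 [577.2 423. ] [576.2 423.2] [28. 28.]
side yellow [362.5 184.2] 139 65.3 [578.  346.5] [576.  343.4] [28. 24.]
side yellow [360.8 201.5] 196 14.5 [577.4 346.6] [571.7 342.8] [53. 52.]
side yellow [279.7 292.2] 183 13.7 [336.1 387. ] [336.  384.1] [27. 65.]
side yellow [276.1 311. ] 79 13.3 [303.6 373.9] [303.1 371.7] [13. 24.]
side green [380.3 163.8] 319 19.5 [673.6 351.2] [671.2 347.7] [70. 42.]
side green [340.4 233.4] 407 61.3 [444.2 341.1] [443.1 340. ] [27. 22.]
side blue [444.8 308.1] 3547 54.6 [474.  102.4] [474.6 276.3] [174. 389.]
side blue [311.6 280. ] 267 14.7 [383.2 347.2] [381.9 346.6] [53. 51.]
side blue [427.8 402.2] 669 21.9 [282.4  89.1] [280.7  89. ] [72. 30.]
```

View pics/w3.png

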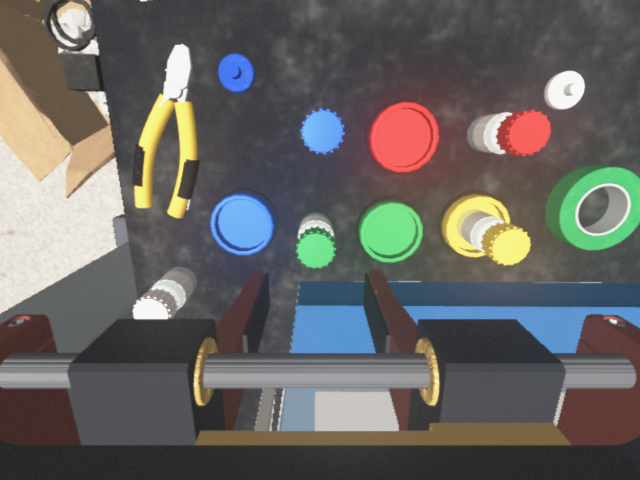

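Yellow stands upright in the yellow nest (wrist (505,243), cap top at 64–65 mm). The green nest at (391,231) is empty. Next: grasp green, and fit the nests' rims from this view.

Call:
play_rows(
  plan="5 0.1 0 2.5 0 0 0; 5 0 0 2.5 0 0 0; 5 0 0 2.0 0 0 0; 5 0 0 1.2 0 0 0; 5 0 0 0.5 0 0 0; 5 0 0 0 0 0 0; 0 0 0 0 0 0 0; 0 0 0 0 0 0 0; 0 0 0 0 0 0 0; 0 0 0 0 0 0 0; 0 0 0 -1.5 0 0 0; 0 0 0 -2.0 0 0 0; 0 0 0 -3.0 0 0 0; 0 0 0 0 0 0 0; 0 0 0 0 0 0 0",
)

```text
t: 11.0
ee_pos: [444.4, 342.8, 96.6]
orientation: [-2.214, -2.229, 0.0]
ft_force: [0.2, 0.3, -0.2]
width: 27.2
```

```bash
cat >> h.py <<'E'
def nests(im):
    P=cloud(im)
    for c in HUE:
        m=mask(im,c); m[abs(P[...,2]-11)>8]=0
        for k in cv2.findContours(m,cv2.RETR_EXTERNAL,cv2.CHAIN_APPROX_NONE)[0]:
            if cv2.contourArea(k)<300: continue
            q=np.array([ray(im,*p[0],14)[:2] for p in k],np.float32)
            (x,y),r=cv2.minEnclosingCircle(q)
            if 24<r<29: print('nest',c,round(x,1),round(y,1),round(r,1))
E
python3 - <<'E'
from h import *
o=get_obs(); print(o['t'],o['ee_pos'],o['width'],o['ft_force'])
for n in('wrist','top'):
    im=get_image(n); nests(im)
    for x in blobs(im,'green',lo=60,hi=9000,zr=(80,150)): print(n,*x)
E
```

```text
11.0 [444.40197641 342.82966452  96.62300382] 27.17243020410293 [ 0.17296532  0.27270062 -0.15828994]
nest red 509.5 419.2 27.0
nest yellow 574.4 350.5 28.0
nest green 504.6 343.2 26.3
nest blue 383.5 350.4 27.1
wrist [315.6 314.2] 2459 125.8 [442.  343.5] [441.8 344.6] [27. 28.]
```

Call:
play_rows(
  plan="0 0 3.2 0 0 0 0; 0 0 3.2 0 0 0 0; 0 0 0 0 0 0 0; 0 0 0 2.4 0 0 0; 0 0 0 1.8 0 0 0; 0 0 0 1.0 0 0 0; 0 0 0 0.4 0 0 0; 0 0 0 0 0 0 0; 0 0 0 0.2 0 0 0; 0 0 0 0 0 0 0",
)

```text
t: 12.35
ee_pos: [508.8, 343.6, 39.0]
orientation: [2.214, 2.229, 0.001]
ft_force: [0.5, 0.8, -0.6]
width: 27.4
```

Call:
play_rows(
  plan="0 0 0 0.2 0 0 0; 0 0 0 0 0 0 0",
)

```text
t: 12.6
ee_pos: [508.6, 343.4, 36.6]
orientation: [-2.214, -2.229, 0.0]
ft_force: [-0.0, -0.8, 0.6]
width: 27.2
```

Call:
play_rows(
  plan="0 0 0 0.2 0 0 0; 0 0 0 0 0 0 0",
)

```text
t: 12.85
ee_pos: [509.1, 343.6, 35.9]
orientation: [2.214, 2.229, 0.001]
ft_force: [-1.9, -2.3, 10.1]
width: 27.2
```

Call:
play_rows(
  plan="5 0 0 0 0 0 0; 5 0 0 0 0 0 0; 5 0 0 0 0 0 0; 5 0 0 -1.5 0 0 0; 5 0 0 -3.0 0 0 0; 5 0 0 -4 0 0 0; 5 2.65 2.3 0 0 0 0; 5 2.65 2.3 0 0 0 0; 5 2.65 2.3 0 0 0 0; 5 0 0 0 0 0 0; 5 0 0 0 0 0 0",
)

```text
t: 14.22
ee_pos: [576.4, 422.8, 119.8]
orientation: [-2.214, -2.229, 0.002]
ft_force: [-0.2, -1.3, -0.2]
width: 50.2
```

Run:
```python
from h import *
o=get_obs(); print(o['t'],o['ee_pos'],o['width'],o['ft_force'])
a=get_image('wrist'); b=get_image('top')
cv2.imwrite('pics/w4.png',np.hstack([cv2.resize(a['pixels'],(400,300)),cv2.resize(b['pixels'][90:330,200:440],(300,300))])[:,:,::-1])
for n,im in(('wrist',a),('top',b)):
  for c in('yellow','green','red'):
    for x in blobs(im,c,lo=60,hi=9000,zr=(55,80)): print(n,c,*x)
  nests(im)
```

```text
14.225 [576.4122443  422.77397324 119.78665046] 50.235233834744825 [-0.1733924  -1.30430222 -0.16229056]
wrist yellow [318.3 340.5] 804 65.1 [576.2 352.6] [576.1 353. ] [26. 20.]
wrist red [321.3 249.8] 1116 61.2 [577.7 423.2] [577.5 424.1] [27. 27.]
nest red 512.2 421.0 27.2
nest yellow 577.2 349.7 26.4
```

View pics/w4.png

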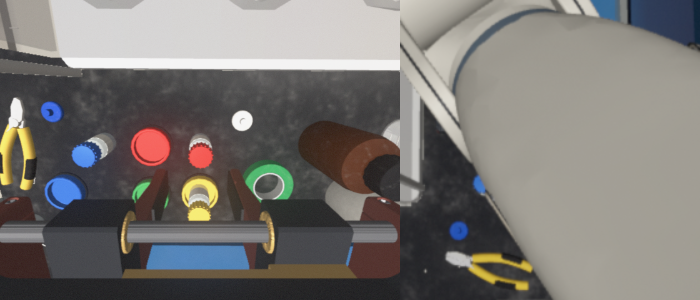

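The red vial is between the fingers at (321,250) in the full wrist view, and the red nest is free. Grasping it.

Call:
play_rows(
  plan="5 0 0.2 2.5 0 0 0; 5 0 0 2.5 0 0 0; 5 0 0 2.0 0 0 0; 5 0 0 1.2 0 0 0; 5 0 0 0.5 0 0 0; 5 0 0 0 0 0 0; 0 0 0 0 0 0 0; 0 0 0 0 0 0 0; 0 0 0 0 0 0 0; 0 0 0 0 0 0 0; 0 0 0 -1.5 0 0 0; 0 0 0 -2.0 0 0 0; 0 0 0 -3.0 0 0 0; 0 0 0 0 0 0 0; 0 0 0 0 0 0 0",
)

```text
t: 16.2
ee_pos: [578.9, 423.3, 97.8]
orientation: [2.214, 2.229, 0.0]
ft_force: [-0.5, -0.3, -0.9]
width: 27.2
```

Run:
```python
from h import *
o=get_obs(); print(o['t'],o['ee_pos'],o['width'],o['ft_force'])
for n in('wrist',):
    im=get_image(n); nests(im)
    for x in blobs(im,'red',lo=60,hi=9000,zr=(80,150)): print(n,*x)
```

```text
16.2 [578.93792337 423.27838493  97.80750626] 27.185145166605608 [-0.51000983 -0.26955007 -0.87715544]
nest red 512.9 420.9 27.4
wrist [304.9 307.4] 4139 135.3 [557.9 427.7] [558.3 433.5] [11. 16.]
wrist [360.5 311.8] 289 148.5 [594.7 434.1] [594.  434.6] [7. 3.]
```

Call:
play_rows(
  plan="0 -0.17 -3.33 0 0 0 0; 0 -0.17 -3.33 0 0 0 0; 0 0 0 0 0 0 0; 0 0 0 2.4 0 0 0; 0 0 0 1.8 0 0 0; 0 0 0 1.0 0 0 0; 0 0 0 0.5 0 0 0; 0 0 0 0 0 0 0; 0 0 0 0.2 0 0 0; 0 0 0 0 0 0 0",
)

```text
t: 17.5
ee_pos: [512.7, 419.7, 39.1]
orientation: [2.214, 2.229, 0.001]
ft_force: [-0.5, 1.0, 0.3]
width: 27.1
```

Call:
play_rows(
  plan="0 0 0 0.2 0 0 0; 0 0 0 0 0 0 0",
)

```text
t: 17.75
ee_pos: [512.9, 419.8, 37.2]
orientation: [2.214, 2.229, 0.001]
ft_force: [-0.7, -0.7, 3.2]
width: 27.0
```

Call:
play_rows(
  plan="0 0 0 0.1 0 0 0; 0 0 0 0 0 0 0",
)

```text
t: 18.0
ee_pos: [513.0, 419.9, 37.2]
orientation: [2.214, 2.229, 0.002]
ft_force: [-2.8, -2.0, 10.8]
width: 27.5
```

Call:
play_rows(
  plan="5 0 0 0 0 0 0; 5 0 0 0 0 0 0; 5 0 0 0 0 0 0; 5 0 0 -1.5 0 0 0; 5 0 0 -3.0 0 0 0; 5 0 0 -4 0 0 0; 5 0.15 -3.25 0 0 0 0; 5 0.15 -3.25 0 0 0 0; 5 0 0 0 0 0 0; 5 0 0 0 0 0 0",
)

```text
t: 19.25
ee_pos: [448.4, 422.6, 121.5]
orientation: [2.214, 2.229, 0.003]
ft_force: [-0.2, 0.2, -0.7]
width: 49.9
```

Run:
```python
from h import *
o=get_obs(); print(o['t'],o['ee_pos'],o['width'],o['ft_force'])
a=get_image('wrist')
cv2.imwrite('pics/w5.png',a['pixels'][:,:,::-1])
for c in('yellow','green','red','blue'):
    for x in blobs(a,c,lo=60,hi=9000,zr=(6,80)): print(c,*x)
nests(a)
```

```text
19.25 [448.35147711 422.63780502 121.53749777] 49.890866215794425 [-0.21428528  0.16165668 -0.65281165]
yellow [159.6 243. ] 751 12.9 [314.3 406.6] [313.5 411.5] [37. 86.]
yellow [189.1 249.9] 765 12.9 [334.  399.8] [337.9 405.4] [25. 88.]
yellow [459.1 298. ] 656 14.1 [577.4 358.1] [574.6 362.3] [52. 34.]
green [567.7 292. ] 2731 18.9 [672.4 365.4] [668.3 369.6] [68. 68.]
green [403.  302.9] 60 14.0 [523.5 356.8] [523.9 357.8] [13. 18.]
green [359.1 320. ] 222 14.3 [488.7 339.8] [485.6 340.1] [17. 40.]
red [399.8 244.2] 2126 65.0 [510.9 419.5] [510.2 420.3] [27. 27.]
blue [239.6 179.5] 705 15.1 [383.3 465.3] [383.6 465.5] [8. 8.]
blue [317.2 248. ] 1162 61.3 [447.  422.9] [446.9 424.1] [28. 28.]
blue [226.4 296.7] 289 14.0 [369.5 357.7] [366.6 362.3] [26. 35.]
blue [270.1 312.7] 147 14.1 [403.8 345.4] [405.  345.7] [10. 31.]
blue [342.  410.8] 4137 54.5 [470.6 278. ] [469.3 277.9] [92. 43.]
blue [559.  406.5] 115 54.5 [650.9 281.7] [650.9 283.3] [ 6. 36.]
nest red 509.6 421.2 27.0
nest yellow 575.3 353.6 28.1
```

View pics/w5.png

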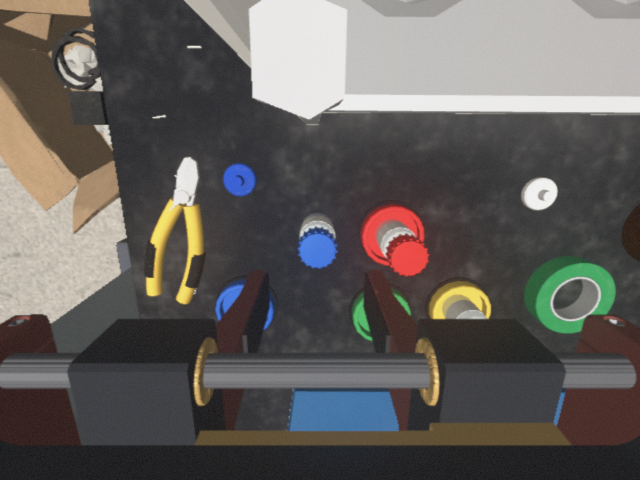

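Red stands in its nest. The blue vial is between the fingers at (318,250). Grasping it.

Call:
play_rows(
  plan="5 0 0 2.5 0 0 0; 5 0 0 2.5 0 0 0; 5 0 0 2.1 0 0 0; 5 0 0 1.2 0 0 0; 5 0 0 0.5 0 0 0; 5 0 0 0 0 0 0; 0 0 0 0 0 0 0; 0 0 0 0 0 0 0; 0 0 0 0 0 0 0; 0 0 0 0 0 0 0; 0 0 0 -1.5 0 0 0; 0 0 0 -2.0 0 0 0; 0 0 0 -3.0 0 0 0; 0 0 0 0 0 0 0; 0 -2.5 -2.15 0 0 0 0; 0 -2.5 -2.15 0 0 0 0; 0 -2.4 -2.15 0 0 0 0; 0 0 0 0 0 0 0; 0 0 0 0 0 0 0",
)

```text
t: 21.68
ee_pos: [384.3, 348.4, 97.9]
orientation: [2.214, 2.229, 0.002]
ft_force: [0.7, 0.9, 0.0]
width: 26.9
```

Run:
```python
from h import *
o=get_obs(); print(o['t'],o['ee_pos'],o['width'],o['ft_force'])
for n in('wrist','side'):
    im=get_image(n); nests(im)
    for x in blobs(im,'blue',lo=60,hi=9000,zr=(80,150)): print(n,*x)
```

```text
21.675 [384.29793208 348.43106216  97.93650067] 26.94431197340797 [0.71671305 0.92655608 0.01282103]
nest red 507.6 419.6 27.8
nest green 503.5 344.3 26.7
nest blue 382.1 350.6 26.6
wrist [316.  308.1] 3054 126.0 [382.  349.7] [381.8 350.6] [27. 28.]
nest blue 381.2 345.2 27.6
```

Held vial (382.0,349.7) and blue nest (382.1,350.6) agree in the wrist view. Lowering.

Call:
play_rows(
  plan="0 0 0 2.4 0 0 0; 0 0 0 1.8 0 0 0; 0 0 0 1.0 0 0 0; 0 0 0 0.5 0 0 0; 0 0 0 0 0 0 0; 0 0 0 0.2 0 0 0; 0 0 0 0 0 0 0",
)

```text
t: 22.65
ee_pos: [383.7, 347.9, 39.0]
orientation: [2.214, 2.229, 0.001]
ft_force: [-0.5, -0.3, -0.7]
width: 27.0
```

Call:
play_rows(
  plan="0 0 0 0.2 0 0 0; 0 0 0 0 0 0 0",
)

```text
t: 22.9
ee_pos: [383.8, 348.0, 37.1]
orientation: [2.214, 2.229, 0.002]
ft_force: [0.1, -0.0, 3.5]
width: 27.2
```

Call:
play_rows(
  plan="0 0 0 0.1 0 0 0; 0 0 0 0 0 0 0; 5 0 0 0 0 0 0; 5 0 0 0 0 0 0; 5 0 0 0 0 0 0; 5 0 0 -1.5 0 0 0; 5 0 0 -3 0 0 0; 5 0 0 -5 0 0 0; 5 0 0 -5 0 0 0; 5 0 0 -4 0 0 0; 5 2.5 -4.3 0 0 0 0; 5 2.5 -4.3 0 0 0 0; 5 2.5 -4.3 0 0 0 0; 5 4.2 -2.2 0 0 0 0; 5 4.2 -2.2 0 0 0 0; 5 4.2 -2.2 0 0 0 0; 5 4.2 -2.2 0 0 0 0; 5 0 0 0 0 0 0",
)

```text
t: 25.15
ee_pos: [163.3, 591.5, 221.4]
orientation: [-2.21, -2.231, -0.002]
ft_force: [-0.3, -0.5, -0.7]
width: 50.1
```

Run:
```python
from h import *
o=get_obs(); print(o['t'],o['ee_pos'],o['width'],o['ft_force'])
ims={n:get_image(n) for n in('top','side')}
cv2.imwrite('pics/end.png',np.hstack([cv2.resize(ims['top']['pixels'][90:330,200:400],(400,480)),cv2.resize(ims['side']['pixels'][130:340,230:405],(400,480))])[:,:,::-1])
for n,im in ims.items():
  nests(im)
  for c in HUE:
    for x in blobs(im,c,lo=60,hi=900,zr=(50,80)):
        if 350<x[3][0]<650 and x[3][1]>300: print(n,c,*x)
```

```text
25.15 [163.34801742 591.5364815  221.4005502 ] 50.1057888579057 [-0.27468504 -0.52651167 -0.71324056]
nest red 513.5 419.7 27.6
nest blue 385.1 349.2 27.3
top red [268. 200.] 183 67.4 [513.3 419.4] [513.3 419.7] [25. 25.]
top yellow [307.8 163.2] 182 67.6 [578.8 348.5] [578.6 348.9] [25. 25.]
top green [310.8 201.4] 169 67.4 [510.3 344.9] [509.5 344.4] [25. 26.]
top blue [308.8 272.7] 174 67.3 [384.4 348.9] [385.  349.2] [24. 28.]
nest blue 380.9 345.2 27.9
side red [310.7 194.5] 191 65.6 [511.4 418. ] [511.3 417.1] [26. 28.]
side yellow [361.4 183. ] 189 65.8 [577.9 346.8] [576.7 346.8] [28. 27.]
side green [346.5 211.8] 196 65.5 [508.  342.9] [506.9 342.5] [27. 27.]
side blue [121.8 172.4] 773 76.8 [404.  782.2] [390.7 750.7] [ 39. 217.]
side blue [310.3 266.2] 218 65.7 [383.2 347.2] [382.6 346.9] [27. 26.]
```

View pics/end.png

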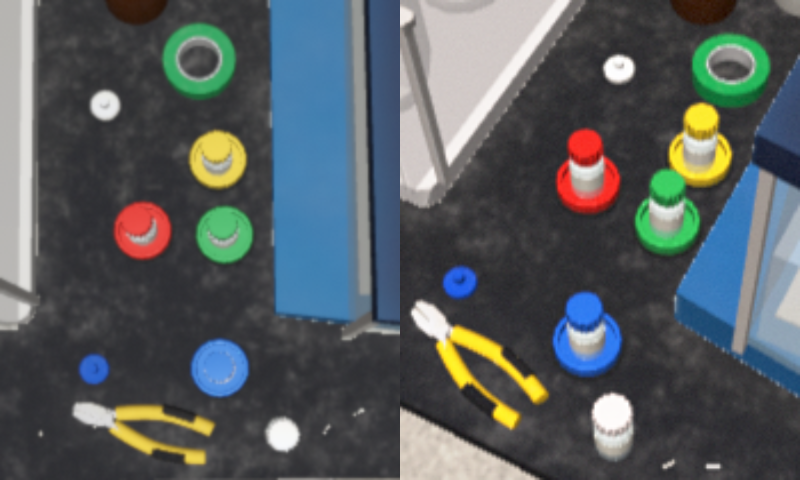

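All four coloured vials stand upright and centred in their own nests, with cap tops 4 mm above the bench-standing reading. White is untouched. Handing in.

```bash
python3 -c "
from workcell import *
print(close_job())"
```

```text
the job is handed in; nothing more can be done
None
```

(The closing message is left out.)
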